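Turn a keypad over against the tray wall

TASK

The keypad lies keys down in the open-fronted work tray. With the fingertips, and without ever lifting it clear of the tray, push it along the mat against the foot of the tray's sloping back wall until it tips up and stays leaning on the wall, then push its raised upper edge back towards you so that it falls over and lies flat on the mat with its keys up. Leave the jar, the tape, the knob and the screwdriver where they are.

Things in the scene. Friction and masses are not known exactly. Their poses are not given: they have to be found in the camera images.
- keypad: Loose flat white plastic keypad module, 96 x 64 x 10 mm, about 90 g, slippery on steel. Origin at its middle. x along the 96 mm length (pointing roughly at the tray's back wall at the start), y across, z out of the plain white back with four small screw heads; the black key side with grey keys and a narrow display faces along -z and lies down at the start.
- far_edge (a point): Middle of the keypad's end face that is nearer the back wall at the start, 48 mm from its middle along its +x.
- near_edge (a point): Middle of the keypad's end face that is nearer the robot at the start, 48 mm from its middle along its -x.
- tray: Fixed steel tray, open towards the robot. Origin at table height, mid-width, where the mat meets the foot of the back wall; x points away from the robot square to the wall, y along the wall (robot's left), z up. Floor: dark grey grippy rubber mat, top 3 mm above the table, 220 mm deep (x -220 to 0), 300 mm wide; side rims 12 mm high. The keypad may lie anywhere on the mat.
- wall_top (a point): Middle of the front top edge of the tray's smooth steel back wall (26 mm beyond the tray origin, 52 mm above the table, the wall's highest point; sheet 4 mm thick, space behind free). The 300 mm wide front face rises at 45 degrees from x 0, height 3 mm to x 18, height 21, then at 75 degrees to this edge. Tray axes.
- wall_foot (a point): Middle of the wall's foot: tray origin, 3 mm up, on the mat's top. A keypad pushed square on by its near end climbs the wall with its far edge; when its near end gets here it leans at about 60 degrees, its top some 35 mm above the wall, and stays so when let go. Pushed back past upright, it falls over onto the mat by itself.
- jar: Bystander: closed jar with yellow lid, 64 mm across, 85 mm tall, beside the tray. Origin under its middle.
- tape: Bystander: roll of tape lying flat, 76 mm across, 22 mm tall, beside the tray. Origin under its middle.
- knob: Bystander: loose black control knob, 32 mm across, 24 mm tall, standing on the mat in a corner of the tray by the back wall. Origin under its middle.
- driver: Bystander: screwdriver lying beside the tray, about 200 mm long. Origin under its middle.
Things that resemble listed ones, but are neither listed nor needed, are in the scene too. Of the things like the keypad, leave any that is blue or green; of the rest the smaller one is meant.

How it is judged (in metres and radians):
On the way:
1. the keypad is tipped up and leans steeply at the foot of the back wall, its far edge raised above the wall (angle between keypad's own z axis and vertical between 0.8 and 1.6 rad and x of near_edge in the frame of tray above -0.03 m and height (world z) of far_edge above 0.06 m and height (world z) of near_edge below 0.035 m), for 0.2 s.
At the end, for the whole second after the job is handed in: The keypad lies at rest flat on the mat, keys up (within about 5 degrees), its middle 20 to 170 mm in front of the foot of the back wall and within 115 mm either side of the tray's centre line (angle between keypad's own z axis and vertical above 3.05 rad and x of keypad in the frame of tray between -0.17 and -0.02 m and y of keypad in the frame of tray between -0.115 and 0.115 m and height (world z) of keypad below 0.012 m and linear speed of keypad below 0.01 m/s); the robot touches nothing.
It fails at once if the keypad is lifted: both its ends are more than 40 mm above the table (height (world z) of each of far_edge, near_edge above 0.04 m).
It fails at once if the jar is moved more than 25 mm or tipped (distance of jar from where it was at the start of the episode above 0.025 m or angle between jar's own z axis and vertical above 0.5 rad).
It fails at once if the roll of tape is moved more than 25 mm or tipped (distance of tape from where it was at the start of the episode above 0.025 m or angle between tape's own z axis and vertical above 0.5 rad).
It fails at once if the loose knob is moved more than 25 mm or tipped (distance of knob from where it was at the start of the episode above 0.025 m or angle between knob's own z axis and vertical above 0.5 rad).
It fails at once if the screwdriver is moved more than 25 mm or tipped (distance of driver from where it was at the start of the episode above 0.025 m).
It also fails if it takes over 48 s, if anything falls off the work surface, if the arm or the gripper's body presses on something with over 40 N, if the wrist force passes 120 N, or if a joint passes its speed limit or range.

ROBOT

A 6-joint arm with a two-finger parallel gripper is mounted at the origin on the work surface. World frame = base frame: x ahead of the robot, y to its left, z up, the work surface at z = 0. Lengths are in m, angles in degrees, forces in N, time in s.
With the tool pointing down it reaches from about 0.3 to 0.75 m from the base axis. Payload 8.5 kg.
Tool frame: the origin (TCP) lies midway between the tips of the shut fingers; the grasp point (between the pads) lies 19 mm behind it; z points along the fingers, y is the direction in which the jaws open and shut (so a half turn about z gives the same grasp; the last joint's range is limited). The gripper opens to 85 mm and grips with 20 to 120 N. Pads are 22 mm wide; open, the fingers measure 114 mm over their backs; the gripper's body (76 mm by 85 mm) begins 54 mm behind the grasp point. The pads swing forward as they close: fully open they stand 13 mm farther back than shut.
Start: joints at [55.273, 21.807, 74.336, -0, 83.858, -12.336], TCP at [0.21, 0.509, 0.231] pointing down, gripper open.
Joint ranges: [-178.18, 178.18], [-50.72, 133.34], [12.68, 142.11], [-81.47, 261.47], [9.98, 163.14], [-165.26, 165.26]. Speed limits (degrees/s): [136.94, 136.94, 180, 180, 180, 180].

INTERFACE

Orientations are given as a 3x3 rotation matrix whose columns are the frame's x, y, z axes.
In Python, from rig import env, viewer, ticket gives the robot as it stands. The module is installed in compiled form; this text tells all that it offers.
- The arm moves only by the shell command python3 -m pendant 'ROWS' [FORCE]. ROWS is JSON, a list of rows, each a list of 3 entries, a list of its own where there are three numbers: the shift along the world's x, y, z in mm, then the turn about the world's z in rad, then the opening, from -1 (shut) to 1 (fully open). A call has 1 to 12 rows; each row shifts and turns the pose as measured when the row begins; what a row does not reach is not made up. A row lasts 1/8 s, in which the tool goes at most 62.5 mm and 10.7 degrees, less where a joint would pass 70% of its speed; a pose out of reach is approached as far as the arm can. A call with a gripper value outside its range is refused whole. The fingers move at their own pace and stop on an object; FORCE is the grip in N (left out, the last holds). Time passes only in rows, so rows that do not move let the fingers close. It gives the time, the measured TCP pose, the force and the opening at its end, in the units of the state.
- env.observe(): the state, without advancing time (a new reading comes with each control period).
- viewer.get_image(name): name is "scene" or "side" or "wrist"; returns (picture, depth): 480x640x3 uint8, red, green, blue; 480x640 float32, m along the optical axis (not along the pixel's ray), 0 where there is no reading.
- viewer.camera_params(name): a dict with "fx", "fy", "cx", "cy" (pixels), "rvec" (rotation vector, rad) and "tvec" (3), from world to camera coordinates, as OpenCV has them; the wrist camera has in their place "T_tool_cam" (4x4, takes a point from camera to tool coordinates, whose origin is the TCP and whose axes are the flange's). Camera axes: x right, y down, z forward; pixel columns grow to the right and rows downward; lengths in m; the calibration is good to about 2 mm. A picture is of the moment at which its call begins: read the wrist's pose just before it. camera_params takes no time and is no camera call.
- ticket.close_job(): hands the job in, once; it reports no verdict.
The state is a dict: "time_s": time; "q": joint angles; "qvel": joint speeds; "joint_efforts": joint torques, N m; "position": TCP position; "tool_rot": TCP orientation; "ft_force": force on the tool from outside, world axes, zero at the start; "wrist_torque": the same for the moment, N m; "grip_width": finger opening in m.
Only numpy, scipy, OpenCV 4.12 (cv2) and the standard library are available. Lean on these libraries where they do the work, as an engineer would, in place of code of your own. Each camera call takes 0.05 s, during which the arm holds its last target. There are 200 camera calls.

## Working session

There is one attempt and no reset: what is moved stays moved. The work goes in short steps, Python scripts to look and compute and a shell command to move; the robot and the scene stay as the last step left them, time stands still between calls to the robot, and variables do not carry over. Pictures are saved under pics/ and viewed, about 8 in all and at most 12, crops included, and the job is handed in when it is done.

```bash
mkdir -p pics; cat > h.py <<'E'
import numpy as np, cv2
from rig import env, viewer, ticket
def snap(n,f):
    im,d=viewer.get_image(n); cv2.imwrite('pics/'+f+'.png',im[:,:,::-1]); np.save('pics/'+f+'.npy',d); return im,d
def T(n):
    p=viewer.camera_params(n); K=np.array([[p['fx'],0,p['cx']],[0,p['fy'],p['cy']],[0,0,1]])
    if 'rvec' in p:
        R=cv2.Rodrigues(np.array(p['rvec'],float))[0]; return K,R.T,-R.T@np.array(p['tvec'],float).ravel()
    s=env.observe(); M=np.array(p['T_tool_cam']); Rt=np.array(s['tool_rot']); return K,Rt@M[:3,:3],Rt@M[:3,3]+np.array(s['position'])
def pt(n,d,u,v,z=None):
    K,R,t=T(n); r=R@np.linalg.inv(K)@np.array([u,v,1.])
    a=t+r*np.median(d[v-1:v+2,u-1:u+2])
    b=None if z is None else t+r*(z-t[2])/r[2]
    return a.round(4),None if b is None else b.round(4)
E
python3 - <<'E'
from h import *
snap('scene','s0'); snap('side','d0'); 
s=env.observe();print(s)
E
```

```text
{'time_s': 0.1, 'q': array([ 5.52737511e+01,  2.18397998e+01,  7.43784292e+01,  1.48504877e-03,
        8.38575225e+01, -1.23372034e+01]), 'qvel': array([ 0.0336042 , -0.02319777, -0.10594198, -0.01996594,  0.01861877,
       -0.01601277]), 'joint_efforts': array([ 3.41074461e-03, -4.49216473e+01, -2.31656545e+01, -2.12899304e-04,
        3.66345790e-03,  2.81402954e-06]), 'position': array([0.20935547, 0.50832838, 0.23076016]), 'tool_rot': array([[-9.24617693e-01,  3.80895685e-01, -7.74329570e-04],
       [ 3.80896347e-01,  9.24617123e-01, -1.07194188e-03],
       [ 3.07660345e-04, -1.28607573e-03, -9.99999126e-01]]), 'ft_force': array([-0.1022279 ,  0.12549664, -0.21609068]), 'wrist_torque': array([-0.01452226,  0.00185148,  0.02300573]), 'grip_width': 0.08560429178732712}
```

View pics/s0.png

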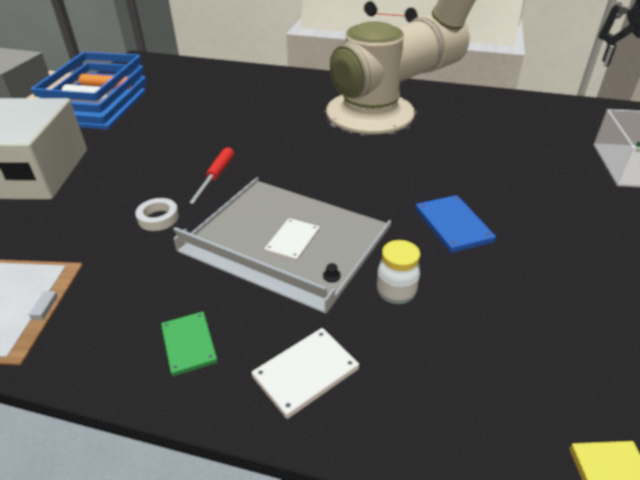

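View pics/d0.png

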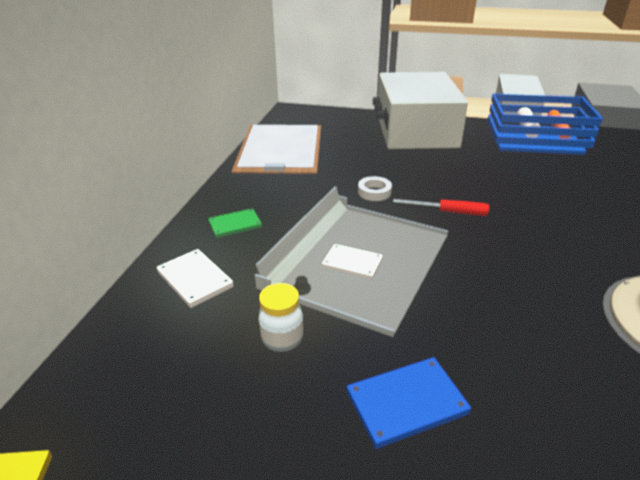

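Candidates in the scene picture: white in the tray (292,238), larger white outside it (305,372), green (189,343), blue (455,222) and yellow (610,460). The small white one in the tray fits. I'll confirm it in an enlarged crop.

```bash
python3 - <<'E'
import cv2
a=cv2.imread('pics/s0.png')[170:320,165:415]; b=cv2.resize(a,None,fx=3.2,fy=3.2,interpolation=cv2.INTER_CUBIC)
cv2.imwrite('pics/s0c.png',b)
E
```

```text
(no output)
```

View pics/s0c.png

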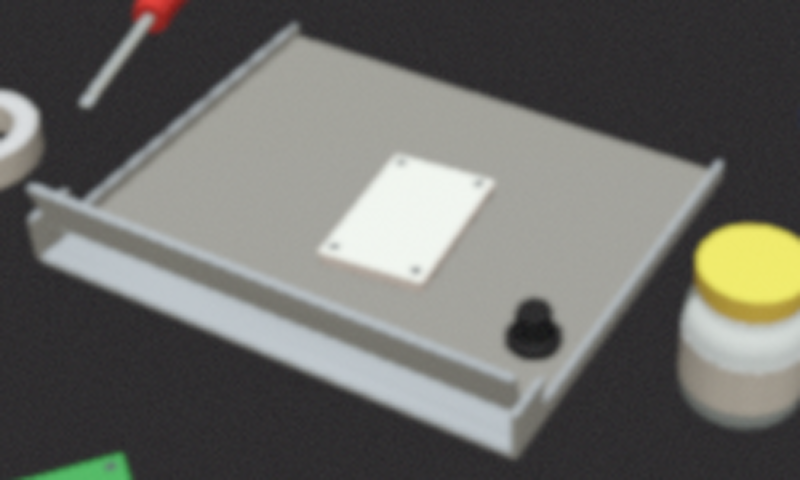

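The crop shows a small white keypad with four screw heads, its corners at crop (397,153), (495,180), (421,285) and (318,252). The knob is in the corner at (533,330).

```bash
python3 - <<'E'
from h import *
d=np.load('pics/s0.npy')
def c(u,v): return int(round(165+u/3.2)),int(round(170+v/3.2))
for nm,u,v,z in [('kn1',397,153,.013),('kn2',495,180,.013),('kf2',421,285,.013),('kf1',318,252,.013),('wt1',35,186,.052),('wt2',517,378,.052),('mf1',300,37,.003),('mf2',707,167,.003),('knob',533,345,.01),('jar',755,262,.085)]:
    print(nm,*pt('scene',d,*c(u,v),z))
d=np.load('pics/d0.npy')
print('side')
for nm,u,v,z in [('k',325,262,.013),('k',338,244,.013),('k',383,258,.013),('k',374,276,.013),('wt',337,191,.052),('wt',258,266,.052),('mf',447,233,.012),('mf',392,330,.012)]:
    print(nm,*pt('side',d,u,v,z))
E
```

```text
kn1 [ 0.4945 -0.0586  0.0109] [ 0.497  -0.0577  0.013 ]
kn2 [0.4913 0.0014 0.0012] [0.5054 0.0053 0.013 ]
kf2 [ 0.5944 -0.0121  0.0048] [ 0.6028 -0.0091  0.013 ]
kf1 [ 0.5883 -0.0749  0.0088] [ 0.5927 -0.073   0.013 ]
wt1 [ 0.6198 -0.2214  0.0512] [ 0.6206 -0.2208  0.052 ]
wt2 [0.646  0.0554 0.0016] [0.6937 0.0678 0.052 ]
mf1 [ 0.3823 -0.1615  0.0023] [ 0.3834 -0.1611  0.003 ]
mf2 [ 0.4445  0.1196 -0.0013] [0.4499 0.1202 0.003 ]
knob [0.6299 0.0598 0.0103] [0.6295 0.0597 0.01  ]
jar [0.6208 0.1662 0.0843] [0.6216 0.1663 0.085 ]
side
k [ 0.5909 -0.0178  0.012 ] [ 0.5906 -0.0166  0.013 ]
k [ 0.5815 -0.09    0.003 ] [ 0.5788 -0.0764  0.013 ]
k [ 0.4905 -0.0657  0.002 ] [ 0.4894 -0.0513  0.013 ]
k [ 0.4994 -0.009   0.0026] [0.4982 0.0036 0.013 ]
wt [ 0.6271 -0.3002 -0.0008] [ 0.6086 -0.2087  0.052 ]
wt [0.6881 0.0617 0.0475] [0.6858 0.067  0.052 ]
mf [ 0.376  -0.169   0.0066] [ 0.3766 -0.1609  0.012 ]
mf [0.453  0.1239 0.011 ] [0.453  0.1249 0.012 ]
```

```bash
python3 -m pendant '[[[24,-53,2],0.015,0],[[24,-53,2],0.015,0],[[24,-53,2],0.015,0],[[24,-53,2],0.015,0],[[24,-53,2],0.015,0],[[24,-53,2],0.015,0],[[24,-53,2],0.015,0],[[24,-53,2],0.015,0],[[24,-53,2],0.015,0],[[24,-53,2],0.015,0],[[0,0,0],0,0]]'
python3 - <<'E'
from h import *
s=env.observe(); print(s['position'],s['tool_rot'].round(3),s['grip_width'],T('wrist')[2],T('wrist')[1].round(2)); snap('wrist','w0')
E
```

```text
time_s: 1.48
position: [0.4523, -0.0399, 0.2484]
tool_rot: [[-0.973, 0.232, -0.003], [0.232, 0.973, -0.003], [0.002, -0.003, -1.0]]
ft_force: [-0.1, 0.1, -0.2]
grip_width: 0.043
[ 0.45229487 -0.03988113  0.24840461] [[-0.973  0.232 -0.003]
 [ 0.232  0.973 -0.003]
 [ 0.002 -0.003 -1.   ]] 0.04299830732990486 [ 0.38248416 -0.02292175  0.39037216] [[ 0.23  0.93  0.28]
 [ 0.97 -0.22 -0.07]
 [-0.    0.28 -0.96]]
```

View pics/w0.png

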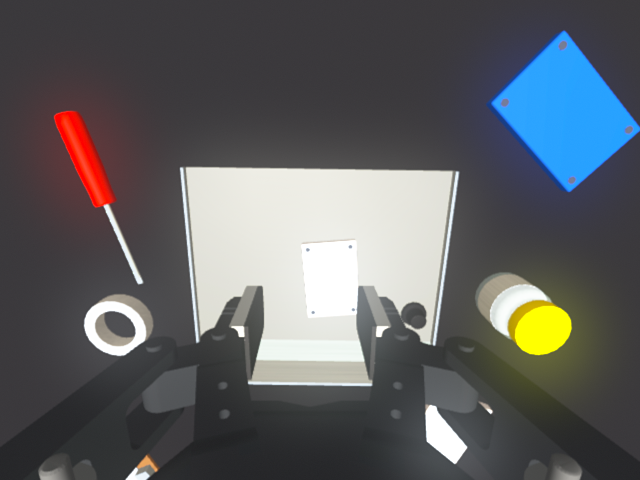

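The wrist view shows the keypad's corners at (302,243), (356,240), (358,316) and (306,319), the mat front at (187,168)–(456,171), the foot line at v≈340 and the wall top at v≈384. The knob is at (414,315).

```bash
python3 - <<'E'
from h import *
d=np.load('pics/w0.npy')
y=np.radians(-13.5);A=np.array([[np.cos(y),np.sin(y)],[-np.sin(y),np.cos(y)]])
for nm,u,v,z in [('kn1',302,243,.013),('kn2',356,240,.013),('kf2',358,316,.013),('kf1',306,319,.013),('foot',256,340,.003),('foot',365,341,.003),('top',256,384,.052),('top',365,384,.052),('mf1',188,169,.003),('mf2',456,171,.003),('knob',414,322,.01)]:
    a,b=pt('wrist',d,u,v,z); print(nm,a,b,(A@(b[:2]-[.628,-.070])).round(4))
v=d[330:392:3,310];print([ (330+3*i,*pt('wrist',d,310,330+3*i)[0]) for i in range(21)])
E
```

```text
kn1 [ 0.4952 -0.0589  0.0055] [ 0.4929 -0.0582  0.013 ] [-0.1341 -0.0201]
kn2 [0.5072 0.0043 0.0025] [0.5038 0.0036 0.013 ] [-0.1379  0.0426]
kf2 [ 0.4595 -0.0184  0.2566] [ 0.6011 -0.0129  0.013 ] [-0.0395  0.0492]
kf1 [ 0.5966 -0.0784  0.0019] [ 0.5904 -0.0768  0.013 ] [-0.035  -0.0154]
foot [ 0.4517 -0.0604  0.2723] [ 0.6109 -0.149   0.003 ] [ 0.0018 -0.0808]
foot [ 0.459  -0.0183  0.2767] [ 0.6449 -0.0108  0.003 ] [0.0026 0.0615]
top [ 0.6405 -0.1497  0.0509] [ 0.6397 -0.1493  0.052 ] [ 0.0299 -0.0744]
top [ 0.6705 -0.023   0.0505] [ 0.6692 -0.023   0.052 ] [0.0291 0.0553]
mf1 [ 0.382  -0.1634  0.0024] [ 0.382  -0.1632  0.003 ] [-0.2174 -0.1481]
mf2 [ 4.539e-01  1.303e-01 -2.000e-04] [0.4533 0.129  0.003 ] [-0.2163  0.1527]
knob [0.6165 0.0508 0.0267] [0.6273 0.0541 0.01  ] [-0.0297  0.1205]
[(330, np.float64(0.6132), np.float64(-0.0771), np.float64(0.0021)), (333, np.float64(0.6174), np.float64(-0.0781), np.float64(0.0022)), (336, np.float64(0.6216), np.float64(-0.0791), np.float64(0.0024)), (339, np.float64(0.6261), np.float64(-0.0801), np.float64(0.0022)), (342, np.float64(0.6
[... 434 characters left out ...]
np.float64(0.0197)), (363, np.float64(0.6462), np.float64(-0.0848), np.float64(0.0238)), (366, np.float64(0.6472), np.float64(-0.0851), np.float64(0.0283)), (369, np.float64(0.649), np.float64(-0.0855), np.float64(0.0317)), (372, np.float64(0.6494), np.float64(-0.0856), np.float64(0.0369)), (375, np.float64(0.6505), np.float64(-0.0858), np.float64(0.0409)), (378, np.float64(0.6517), np.float64(-0.0861), np.float64(0.0448)), (381, np.float64(0.6531), np.float64(-0.0864), np.float64(0.0484)), (384, np.float64(0.6551), np.float64(-0.0869), np.float64(0.0511)), (387, np.float64(0.7018), np.float64(-0.098), np.float64(-0.0009)), (390, np.float64(0.7063), np.float64(-0.0991), np.float64(-0.0005))]
```

```bash
python3 -m pendant '[[[3,6,-50],0,-1],[[3,6,-50],0,-1],[[3,6,-50],0,-1],[[3,6,-50],0,-1],[[0,0,-20],0,-1],[[0,0,0],0,-1],[[0,0,0],0,-1]]' 40
```

```text
time_s: 2.4
position: [0.4605, -0.0056, 0.0246]
tool_rot: [[-0.975, 0.222, -0.001], [0.222, 0.975, -0.002], [0.0, -0.002, -1.0]]
ft_force: [0.6, 0.1, -0.4]
grip_width: -0.0003
```

```bash
python3 -m pendant '[[[2,-12,-8],-0.012,-1],[[0,0,0],0,-1],[[0,0,-7],0,-1],[[0,0,0],0,-1]]'
```

```text
time_s: 2.9
position: [0.4636, -0.0188, 0.0108]
tool_rot: [[-0.972, 0.235, 0.004], [0.235, 0.972, -0.003], [-0.004, -0.002, -1.0]]
ft_force: [0.1, -0.6, -0.1]
grip_width: -0.0003
```

```bash
python3 -m pendant '[[[0,0,-4],0,-1],[[10,-2,0],0,-1],[[10,-2,0],0,-1],[[10,-2,0],0,-1],[[10,-3,0],0,-1],[[10,-2,0],0,-1],[[0,0,0],0,-1]]'
python3 - <<'E'
from h import *
snap('scene','s1');a=snap('side','d1')
i=cv2.imread('pics/s1.png')[170:320,165:415];j=cv2.imread('pics/d1.png')[170:350,240:480]
cv2.imwrite('pics/c1.png',np.vstack([cv2.resize(i,(500,300)),cv2.resize(j,(500,300))]))
E
```

```text
time_s: 3.78
position: [0.518, -0.0306, 0.0067]
tool_rot: [[-0.972, 0.235, 0.005], [0.235, 0.972, -0.004], [-0.005, -0.002, -1.0]]
ft_force: [-0.0, -0.2, 0.3]
grip_width: 0.0004
```

View pics/c1.png

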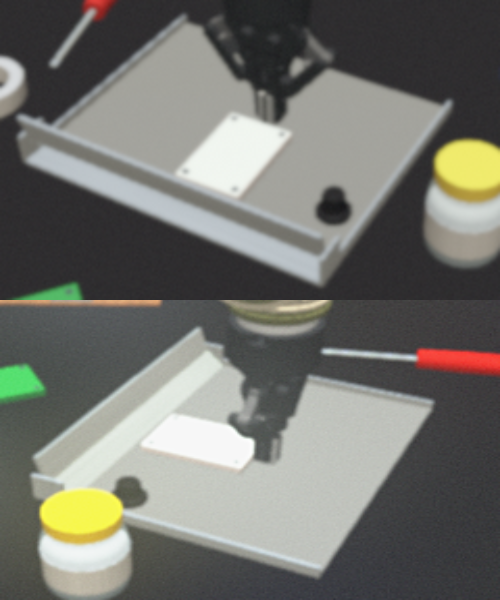

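The keypad is flat and pushed centrally, with its far edge about 1 cm from the foot. I'll push on and watch the force.

```bash
python3 -m pendant '[[[8,-2,0],0,-1],[[8,-2,0],0,-1],[[8,-2,0],0,-1],[[6,-1,0],0,-1]]'; python3 -m pendant '[[[6,-2,0],0,-1],[[6,-1,0],0,-1],[[6,-2,0],0,-1],[[6,-1,0],0,-1],[[6,-1,0],0,-1]]'
```

```text
time_s: 4.38
position: [0.5479, -0.0375, 0.0065]
tool_rot: [[-0.972, 0.235, 0.001], [0.235, 0.972, -0.003], [-0.002, -0.002, -1.0]]
ft_force: [-4.2, 1.2, 0.7]
grip_width: 0.0
time_s: 5.0
position: [0.5802, -0.045, 0.0064]
tool_rot: [[-0.972, 0.235, 0.002], [0.235, 0.972, -0.003], [-0.002, -0.002, -1.0]]
ft_force: [-0.6, 0.5, 0.2]
grip_width: -0.0001
```

```bash
python3 - <<'E'
from h import *
snap('scene','s2');a=snap('side','d2')
i=cv2.imread('pics/s2.png')[170:320,165:415];j=cv2.imread('pics/d2.png')[170:350,240:480]
cv2.imwrite('pics/c2.png',np.vstack([cv2.resize(i,(500,300)),cv2.resize(j,(500,300))]))
E
```

```text
(no output)
```

View pics/c2.png

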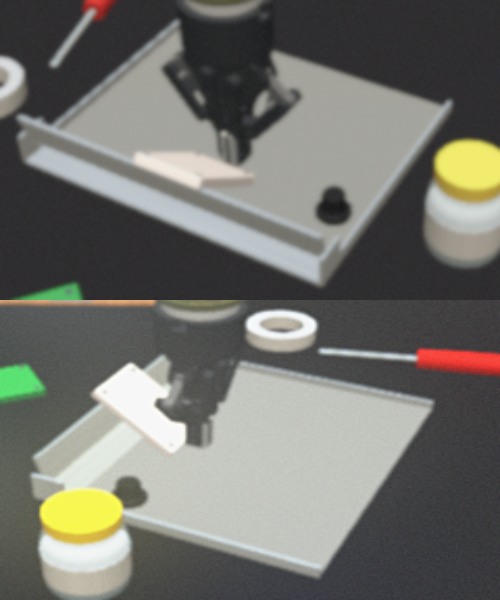

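It is tipping up squarely with its far edge over the wall top. I'll push about 33 mm further.

```bash
python3 -m pendant '[[[5,-1,0],0,-1],[[5,-1,0],0,-1],[[5,-2,0],0,-1],[[5,-1,0],0,-1]]'; python3 -m pendant '[[[4,-1,0],0,-1],[[4,-1,0],0,-1],[[3,-1,0],0,-1],[[0,0,0],0,-1],[[0,0,0],0,-1]]'
python3 - <<'E'
from h import *
snap('scene','s3');a=snap('side','d3')
i=cv2.imread('pics/s3.png')[150:300,165:415];j=cv2.imread('pics/d3.png')[170:350,240:480]
cv2.imwrite('pics/c3.png',np.vstack([cv2.resize(i,(500,300)),cv2.resize(j,(500,300))]))
E
```

```text
time_s: 5.6
position: [0.6013, -0.0503, 0.0064]
tool_rot: [[-0.972, 0.235, 0.002], [0.235, 0.972, -0.003], [-0.002, -0.002, -1.0]]
ft_force: [-0.8, -0.0, -0.6]
grip_width: 0.0001
time_s: 6.22
position: [0.6134, -0.0536, 0.0064]
tool_rot: [[-0.972, 0.235, 0.002], [0.235, 0.972, -0.003], [-0.003, -0.002, -1.0]]
ft_force: [-0.7, 0.6, -0.0]
grip_width: -0.0
```

View pics/c3.png

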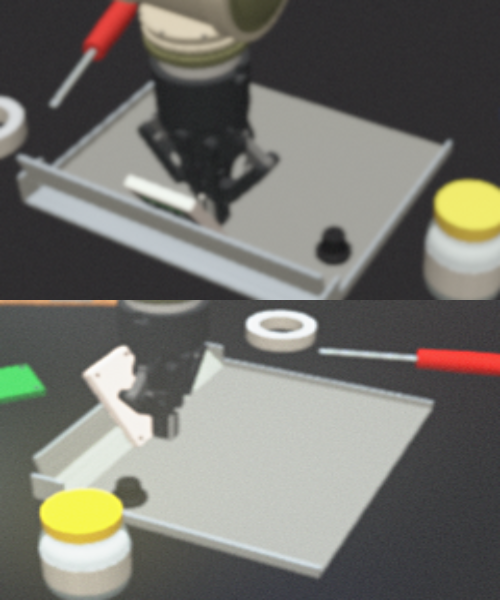

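```bash
python3 -m pendant '[[[3,-1,0],0,-1],[[3,-1,0],0,-1],[[0,0,0],0,-1],[[0,0,0],0,-1],[[0,0,0],0,-1]]'; python3 -m pendant '[[[-6,1,0],0,-1],[[-15,4,0],0,-1],[[-30,7,0],0,-1],[[-20,5,0],0,-1],[[0,0,40],0,-1],[[0,0,50],0,-1],[[0,0,40],0,-1],[[0,0,0],0,-1]]'
python3 - <<'E'
from h import *
snap('scene','s4');a=snap('side','d4');snap('wrist','w4')
i=cv2.imread('pics/s4.png')[170:320,165:415];j=cv2.imread('pics/d4.png')[170:350,240:480];w=cv2.imread('pics/w4.png')
cv2.imwrite('pics/c4.png',np.hstack([np.vstack([cv2.resize(i,(400,300)),cv2.resize(j,(400,300))]),cv2.resize(w[:,80:560],(400,400)).__class__ and cv2.copyMakeBorder(cv2.resize(w[:,80:560],(400,400)),0,200,0,0,cv2.BORDER_CONSTANT)]))
E
```

```text
time_s: 6.95
position: [0.6149, -0.0541, 0.0063]
tool_rot: [[-0.972, 0.234, -0.01], [0.234, 0.972, 0.0], [0.01, -0.002, -1.0]]
ft_force: [-2.0, 0.3, 1.2]
grip_width: 0.0002
time_s: 7.95
position: [0.541, -0.0368, 0.1398]
tool_rot: [[-0.972, 0.235, -0.006], [0.235, 0.972, -0.001], [0.006, -0.002, -1.0]]
ft_force: [-0.2, -1.2, -1.0]
grip_width: 0.0002
```

View pics/c4.png

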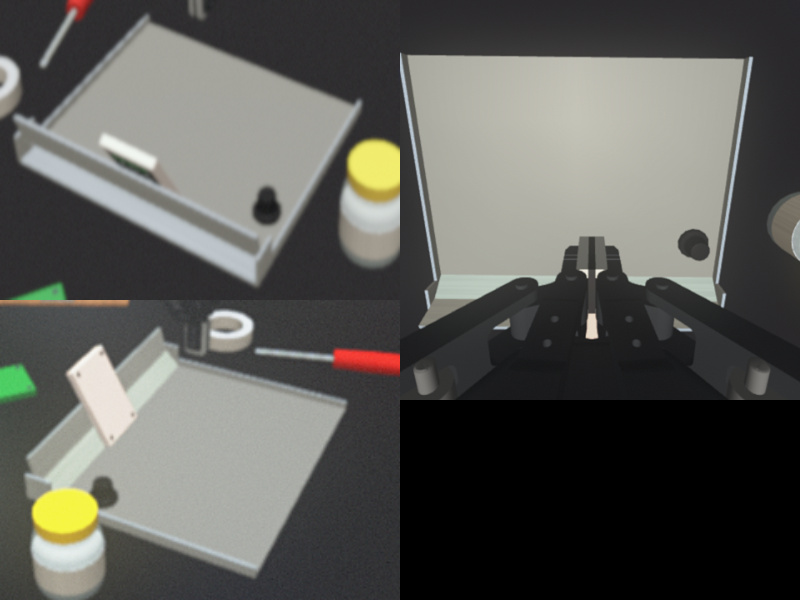

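It stays leaning on the wall when released. I'll measure the upper edge at scene (228,239)–(264,250) and the lower corners at side (306,256) and (321,238).

```bash
python3 - <<'E'
from h import *
d=np.load('pics/s4.npy');e=np.load('pics/d4.npy')
y=np.radians(-13.5);A=np.array([[np.cos(y),np.sin(y)],[-np.sin(y),np.cos(y)]])
def tr(a): return (A@(a[:2]-[.6305,-.070])).round(4)
for u,v in [(230,241),(246,247),(262,252)]:
    a,_=pt('scene',d,u,v); print(a,tr(a))
for u,v in [(305,254),(312,247),(319,239),(300,235),(286,220),(293,214),(300,209)]:
    a,_=pt('side',e,u,v); print('side',a,tr(a))
E
```

```text
[ 0.667  -0.0964  0.0877] [ 0.0417 -0.0171]
[ 0.6744 -0.0666  0.0881] [0.0419 0.0136]
[ 0.6762 -0.04    0.0853] [0.0374 0.0398]
side [ 0.6323 -0.0321  0.0129] [-0.0071  0.0373]
side [ 0.6249 -0.0563  0.013 ] [-0.0086  0.012 ]
side [ 0.6182 -0.0852  0.0126] [-0.0084 -0.0177]
side [ 0.6446 -0.0462  0.0445] [0.0082 0.0264]
side [ 0.6678 -0.0397  0.0783] [0.0292 0.0382]
side [ 0.6607 -0.061   0.079 ] [0.0273 0.0158]
side [ 0.6538 -0.084   0.0768] [ 0.0259 -0.0082]
```

```bash
python3 -m pendant '[[[35,-8,5],0,-1],[[35,-8,0],0,-1],[[35,-8,0],0,-1],[[35,-8,0],0,-1],[[28,-7,0],0,-1],[[0,0,0],0,-1]]'
```

```text
time_s: 8.85
position: [0.7087, -0.0759, 0.1289]
tool_rot: [[-0.971, 0.235, -0.031], [0.235, 0.972, 0.007], [0.032, -0.001, -0.999]]
ft_force: [0.6, 0.7, -0.1]
grip_width: 0.0001
```

```bash
python3 -m pendant '[[[2,0,-25],0,-1],[[0,0,-20],0,-1],[[0,0,-10],0,-1],[[0,0,0],0,-1],[[0,0,0],0,-1]]'
```

```text
time_s: 9.48
position: [0.7078, -0.0749, 0.0686]
tool_rot: [[-0.971, 0.235, -0.038], [0.235, 0.972, 0.008], [0.039, -0.001, -0.999]]
ft_force: [0.5, -0.1, 0.6]
grip_width: -0.0
```

```bash
python3 -m pendant '[[[-8,2,0],0,-1],[[-8,2,0],0,-1],[[-8,2,0],0,-1],[[-8,2,0],0,-1],[[-8,2,0],0,-1],[[-6,1,0],0,-1],[[-6,1,0],0,-1],[[0,0,0],0,-1]]'
python3 - <<'E'
from h import *
snap('scene','s5');a=snap('side','d5')
i=cv2.imread('pics/s5.png')[150:300,165:415];j=cv2.imread('pics/d5.png')[170:350,240:480]
cv2.imwrite('pics/c5.png',np.vstack([cv2.resize(i,(500,300)),cv2.resize(j,(500,300))]))
E
```

```text
time_s: 10.48
position: [0.6522, -0.0621, 0.0708]
tool_rot: [[-0.971, 0.235, -0.035], [0.235, 0.972, 0.008], [0.036, -0.001, -0.999]]
ft_force: [-0.3, -0.6, 0.6]
grip_width: -0.0004
```

View pics/c5.png

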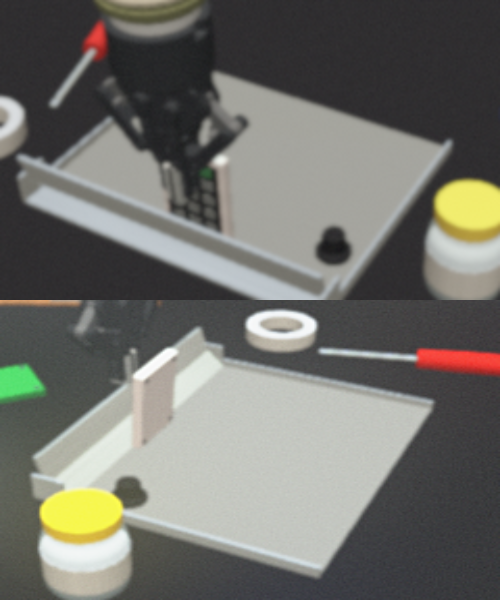

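Nearly upright, with its foot in place. I'll push it past upright.

```bash
python3 -m pendant '[[[-6,1,0],0,-1],[[-6,2,0],0,-1],[[-6,1,0],0,-1],[[-6,2,0],0,-1],[[-5,1,0],0,-1],[[0,0,10],0,-1],[[0,0,40],0,-1],[[0,0,40],0,-1],[[0,0,40],0,-1],[[0,0,0],0,-1]]'
python3 - <<'E'
from h import *
snap('scene','s6');a=snap('side','d6')
i=cv2.imread('pics/s6.png')[150:300,165:415];j=cv2.imread('pics/d6.png')[170:350,240:480]
cv2.imwrite('pics/c6.png',np.vstack([cv2.resize(i,(500,300)),cv2.resize(j,(500,300))]))
E
```

```text
time_s: 11.82
position: [0.6216, -0.0548, 0.2078]
tool_rot: [[-0.971, 0.235, -0.032], [0.235, 0.972, 0.007], [0.033, -0.001, -0.999]]
ft_force: [-1.1, 0.4, -0.4]
grip_width: -0.0004
```

View pics/c6.png

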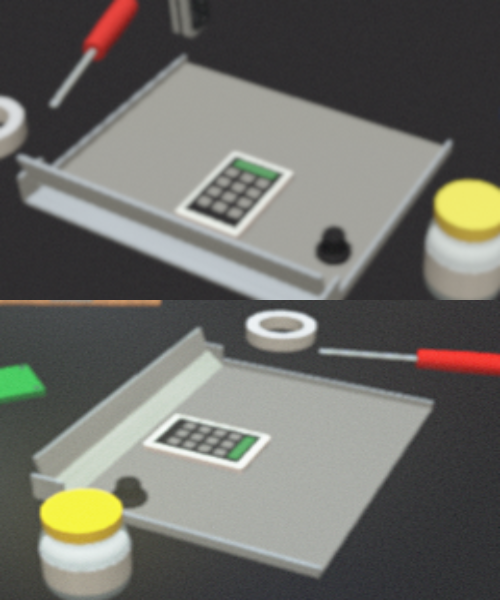

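Keys up and flat. I'll check the position and flatness, then hand in.

```bash
python3 - <<'E'
from h import *
d=np.load('pics/d6.npy')
y=np.radians(-13.5);A=np.array([[np.cos(y),np.sin(y)],[-np.sin(y),np.cos(y)]])
for u,v in [(175,418),(148,440),(207,440),(266,437),(240,464)]:
    a,b=pt('side',d,int(240+u*.48),int(170+(v-300)*.6),.013); print(a,(A@(b[:2]-[.6305,-.07])).round(3))
ticket.close_job(); print(env.observe()['time_s'])
E
```

```text
[ 0.6082 -0.0849  0.012 ] [-0.019 -0.018]
[ 0.6219 -0.0365  0.0114] [-0.017  0.032]
[ 0.5707 -0.0461  0.0128] [-0.064  0.01 ]
[ 0.5209 -0.0637  0.0126] [-0.108 -0.019]
[ 0.5345 -0.0116  0.0127] [-0.107  0.035]
the job is handed in; nothing more can be done
the job is handed in; nothing more can be done
```

The keypad now lies flat on the mat with its keys up, and the job is handed in, just under 12 s into the 48 s allowed. The hand-in gave no verdict.

- **Push up:** I pushed the small white keypad with shut fingertips along the mat and up the back wall. It leaned at about 60° with its upper edge about 86 mm high, and stayed there when released. Its near end measured about 8 mm in front of the foot.
- **Tip over:** I reached over it, pulled the upper edge back past upright and let it fall.
- **Last checks:** The depth camera put its top at 11–13 mm at all five points, so it is flat. Its middle is about 64 mm in front of the wall foot and 10 mm left of the centre line. The fingers are about 0.2 m above the mat, touching nothing.
- **Other things:** The jar, the tape, the knob and the screwdriver look unmoved in the pictures; I did not measure them.
- **Disagreement:** The scene and side cameras differed by up to about 15 mm on the first corner readings. I used the wrist camera's position, which agreed with the scene camera to within about 5 mm.

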